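# Point-and-check changeover of a theatre gas manifold

## Task

Carry out the point-and-check changeover: point down at the middle of the largest gauge, with the fingertips two or three centimetres above its glass, and stay there for two seconds; then push the changeover lever right over, away from the robot, as far as it goes; then point in the same way at the smallest gauge for two seconds and finish there, still pointing at it. Do not touch any of the gauges, and leave the loose things around them where they stand.

Things in the scene. Friction and masses are not known exactly. Their poses are not given: they have to be found in the camera images.
- manifold: Aluminium gas manifold bar, fixed on the trolley top, 70 mm (x) by 450 mm (y) by 45 mm high. Origin: centre of its underside, on the work surface. x points across it, away from the robot; y along it; z up. Three gauges and the lever block stand on its top in one row at y = -165, -55, +55 and +165 mm; which stands in which place varies.
- gauge_large: The large pressure gauge: round steel case 100 mm across, white dial with black needle facing straight up, on a brass stem, fixed on the bar. All three gauges are alike but for their size (100, 64 and 42 mm across). Origin: centre of its foot, on the bar's top (45 mm above the work surface).
- gauge_large_face (a point): Middle of the large gauge's glass, 60 mm above its foot (105 mm above the work surface). z up.
- gauge_medium: The medium pressure gauge: round steel case 64 mm across, white dial with black needle facing straight up, on a brass stem, fixed on the bar. All three gauges are alike but for their size (100, 64 and 42 mm across). Origin: centre of its foot, on the bar's top (45 mm above the work surface).
- gauge_medium_face (a point): Middle of the medium gauge's glass, 60 mm above its foot (105 mm above the work surface). z up.
- gauge_small: The small pressure gauge: round steel case 42 mm across, white dial with black needle facing straight up, on a brass stem, fixed on the bar. All three gauges are alike but for their size (100, 64 and 42 mm across). Origin: centre of its foot, on the bar's top (45 mm above the work surface).
- gauge_small_face (a point): Middle of the small gauge's glass, 60 mm above its foot (105 mm above the work surface). z up.
- changeover_base: Grey block of the changeover lever, 70 mm (x) by 50 mm (y) by 25 mm high, fixed on the bar. Origin: centre of its underside, 45 mm above the work surface. Axes parallel to the bar's: the lever swings in the x-z plane about a pivot 22 mm above the origin and is pushed towards +x, away from the robot. Touching the block is no fault.
- changeover (a joint): Angle of the changeover lever, rad: 0 = leaning 0.5 rad to the block's -x (towards the robot), 0.5 = upright, 1.0 = fully over at its stop, leaning 0.5 rad to +x. Starts at 0 to 0.25. It moves at about 1 N at the ball and stays where it is left.
- changeover_tip (a point): Centre of the steel ball (26 mm across) at the end of the changeover lever's 10 mm rod, 80 mm from the pivot; 137 mm above the work surface at 0 and at 1.0, 147 mm when upright.
- gallipot: Bystander: loose small open steel bowl, 76 mm across, 42 mm high, on the robot's side of the bar. Origin: centre of its underside.
- spanner: Bystander: loose steel spanner 150 mm long, lying on the robot's side of the bar. Origin: middle of its underside; x along it.
- jar: Bystander: loose amber jar, 52 mm across, 85 mm high, beyond the bar. Origin: centre of its underside.
- drum: Bystander: loose steel dressing drum, 142 mm across, 122 mm high, with a wire handle on its lid up to 145 mm, beyond the bar. Origin: centre of its underside.

How it is judged:
By the outcome, as a careful person would: the job done as asked, in the order asked, and still so for the second after the job is handed in, with the robot touching nothing.
It also fails if it takes over 51 s, if anything falls off the work surface, if the arm or the gripper's body presses on something with over 40 N, if the wrist force passes 120 N, or if a joint passes its speed limit or range.

## Robot

A 7-joint arm with a two-finger parallel gripper is mounted at the origin on the work surface. World frame = base frame: x ahead of the robot, y to its left, z up, the work surface at z = 0. Lengths are in mm, angles in rad, forces in N, time in s.
With the tool pointing down it reaches from about 400 to 875 mm from the base axis. Payload 4.4 kg.
Tool frame: the origin (TCP) lies between the finger pads, 19 mm behind the fingertips; this is the grasp point; z points along the fingers, y is the line along which they close (so a half turn about z gives the same grasp; the last joint's range is limited). The gripper opens to 85 mm and grips with 20 to 120 N. Pads are 22 mm wide; open, the fingers measure 114 mm over their backs; the gripper's body (76 mm by 85 mm) begins 54 mm behind the grasp point. The pads swing forward as they close: fully open they stand 13 mm farther back than shut.
Start: joints at [1.229, 0.628, 0.038, 1.517, -0.027, 0.996, -0.02], TCP at [177.033, -625.441, 250.013] pointing down, gripper open.
Joint ranges: [-3.06, 3.06], [-0.37, 2.12], [-1.25, 1.32], [0.18, 2.47], [-1.1, 4.24], [0.23, 1.98], [-2.94, 2.94]. Speed limits (rad/s): [2.57, 2.57, 3.14, 3.14, 3.14, 3.14, 3.14].

## Interface

Orientations are given as [roll, pitch, yaw] about the fixed x, y, z axes, in that order (R = Rz(yaw) Ry(pitch) Rx(roll)).
In Python, from cell import status, get_image, ctrl, models gives the robot as it stands.
- The arm moves only by the shell command python3 -m handwheel 'ROWS' [OPENING]. ROWS is JSON, a list of rows, each an object with "delta_pos": the shift along the world's x, y, z in cm, a list of three; "yaw": the turn about the world's z in rad. A call has 1 to 10 rows; each row shifts and turns the commanded pose from where the row before left it; what a row does not reach is not made up. A row lasts 1/12 s, in which the tool goes at most 41.7 mm and 7.16 degrees, less where a joint would pass 70% of its speed; a pose out of reach is approached as far as the arm can. A call is refused whole if a number of a shift passes 4.17 or a number of a turn 0.125, either way. A call with a gripper value outside its range is refused whole. OPENING is the opening, from -1 (shut) to 1 (fully open), set as the call begins (- or left out, the last holds). The fingers move at their own pace and stop on an object; the grip force is fixed at half the most. Time passes only in rows, so rows that do not move let the fingers close. It gives the time, the measured TCP pose, the force, the opening and the grip force at its end, in the units of the state.
- status.read_state(): the state, without advancing time (a new reading comes with each control period).
- get_image(name): name is "scene" or "top" or "wrist"; returns a dict with "color" (420x560x3 uint8, red, green, blue), "z_map" (420x560 float32, mm along the optical axis (not along the pixel's ray), 0 where there is no reading), "fx", "fy", "cx", "cy" (pixels), "position" and "rotation" of the camera in the world; the wrist camera has in their place "hand_eye" (4x4, takes a point from camera to tool coordinates, whose origin is the TCP and whose axes are the flange's). Camera axes: x right, y up, looking along -z (the intrinsics and any distortion apply to the point x, -y, -z); pixel columns grow to the right and rows downward; lengths in mm; the calibration is good to about 2 mm. The wrist camera is an equidistant fisheye: a pixel r from the principal point sees the ray r / f radians off the axis. A picture is of the moment at which its call begins: read the wrist's pose just before it.
- ctrl.finish_job(): hands the job in; it is judged then, once.
Trained networks look in a picture, given as the dict that the camera call returned (one of the last four; its "shot" number tells which), for a name from the list of things; names that differ only in an ending like _2 or _b are one class to them, and where a whole thing is asked for, a point or a joint stands for the part that bears it (a point fixed in the world has none). Each returns a list of dicts, best first, with "score" (0 to 1); they miss things now and then, are a little off and sometimes report something else, mostly with a low value. They report only what shows in the picture. A call takes as long as a camera call.
- models.boxes_of(picture, name): "rect" ([left, top, right, bottom] in pixels, round what is visible of it).
The state is a dict: "clock": time; "qpos": joint angles; "qd": joint speeds; "tau": joint torques, N m; "eef_pos": TCP position; "tool_rot": TCP orientation; "force": force on the tool from outside, world axes, zero at the start; "torque": the same for the moment, N m; "width": finger opening in mm; "gripper_force": force on a finger pad.
Only numpy, scipy, OpenCV 4.12 (cv2) and the standard library are available. Lean on these libraries where they do the work, as an engineer would, in place of code of your own. Each camera call takes 0.05 s, during which the arm holds its last target. There are 200 camera calls.

## Working session

There is one attempt and no reset: what is moved stays moved. The work goes in short steps, Python scripts to look and compute and a shell command to move; the robot and the scene stay as the last step left them, time stands still between calls to the robot, and variables do not carry over. Pictures are saved under pics/ and viewed, at most 10 in all, crops included, and the job is handed in when it is done.

```bash
mkdir -p pics; cat > h.py <<'E'
import numpy as np,cv2
from cell import status,get_image,ctrl,models
def world(im):
    z=im["z_map"];H,W=z.shape;u,v=np.meshgrid(np.arange(W),np.arange(H))
    P=np.stack([(u-im["cx"])/im["fx"]*z,-(v-im["cy"])/im["fy"]*z,-z],-1)
    return P@np.array(im["rotation"]).T+np.array(im["position"])
E
python3 - <<'E'
from h import *
s=status.read_state();print(s["clock"],s["eef_pos"],s["tool_rot"],s["width"])
for n in("top","scene"):
    im=get_image(n);cv2.imwrite(f"pics/{n}.png",im["color"][...,::-1]);W=world(im)
    print(n,im["position"],im["rotation"],{k:v for k,v in im.items() if k not in("color","z_map","position","rotation")})
    for k in["gauge_large","gauge_medium","gauge_small","changeover_base","changeover_tip","gallipot","spanner","jar","drum","manifold"]:
        for b in models.boxes_of(im,k)[:2]:
            l,t,r,d=map(int,b["rect"]);p=W[t:d+1,l:r+1].reshape(-1,3);p=p[p[:,2]>5]
            u,v=(l+r)//2,(t+d)//2
            print(k,round(b["score"],2),[l,t,r,d],W[v,u].round(),p[:,2].max().round() if len(p) else None)
E
```

```text
0.0 [ 176.87917339 -624.86269329  249.10325939] [-3.13971860e+00  1.71919053e-05  2.75796201e-01] 85.47055493308845Traceback (most recent call last):
  File "<stdin>", line 4, in <module>
  File "h.py", line 6, in world
    return P@np.array(im["rotation"]).T+np.array(im["position"])
           ~~~~~~~~~~~~~~~~~~~~~~~~~~~~^~~~~~~~~~~~~~~~~~~~~~~~~
ValueError: operands could not be broadcast together with shapes (420,560) (3,)
```

```bash
sed -i 's/np.array(im\["rotation"\]).T/Rotation.from_euler("xyz",im["rotation"]).as_matrix().T/; 1a from scipy.spatial.transform import Rotation' h.py
python3 - <<'E'
from h import *
for n in("top","scene"):
    im=get_image(n);cv2.imwrite(f"pics/{n}.png",im["color"][...,::-1]);W=world(im);np.save(n+".npy",W)
    print(n,im["position"],im["rotation"],{k:v for k,v in im.items() if k not in("color","z_map","position","rotation")})
    for k in["gauge_large","gauge_medium","gauge_small","changeover_base","changeover_tip","gallipot","spanner","jar","drum","manifold"]:
        for b in models.boxes_of(im,k)[:2]:
            l,t,r,d=map(int,b["rect"]);p=W[t:d+1,l:r+1].reshape(-1,3);p=p[p[:,2]>5]
            u,v=(l+r)//2,(t+d)//2
            print(k,round(b["score"],2),[l,t,r,d],W[v,u].round(),p[:,2].max().round() if len(p) else None)
E
```

```text
top [499.8877842   23.49458683 878.44217898] [ 0.10530441 -0.00179111 -1.58224558] {'fx': 445.70087441344583, 'fy': 445.70087441344583, 'cx': 284.48806596943626, 'cy': 208.14867348209748, 'shot': 2}
gauge_large 0.57 [267, 206, 324, 258] [540.   3. 105.] 878.0
gauge_medium 0.8 [398, 210, 435, 245] [ 546. -206.  108.] 878.0
gauge_medium 0.19 [343, 220, 370, 237] [ 545. -102.  106.] 878.0
gauge_small 0.89 [347, 216, 367, 244] [ 542. -104.  105.] 878.0
gauge_small 0.55 [398, 210, 436, 245] [ 546. -208.  107.] 878.0
changeover_tip 0.73 [221, 233, 237, 251] [522. 112. 153.] 158.0
gallipot 0.58 [222, 232, 236, 253] [522. 112. 153.] 158.0
gallipot 0.57 [222, 283, 264, 326] [407. 103.   2.] 878.0
spanner 0.72 [372, 261, 393, 341] [ 410. -165.    7.] 878.0
jar 0.55 [366, 162, 402, 189] [ 642. -160.   83.] 878.0
drum 0.64 [221, 217, 249, 256] [535. 110.  81.] 878.0
drum 0.62 [210, 97, 295, 186] [698.  76. 121.] 878.0
manifold 0.7 [187, 205, 456, 261] [538. -42. 105.] 878.0
manifold 0.23 [374, 259, 390, 341] [ 412. -165.    7.] 878.0
scene [1010.36931967    6.86765579  745.85539898] [ 0.58034058
[... 152 characters left out ...]
.86 [244, 170, 305, 224] [555.   6. 105.] 746.0
gauge_medium 0.6 [129, 181, 165, 220] [ 562. -210.  105.] 746.0
gauge_small 0.71 [200, 185, 224, 215] [ 561. -100.  104.] 746.0
changeover_base 0.83 [322, 159, 349, 228] [539. 113.  96.] 746.0
changeover_tip 0.69 [332, 163, 344, 198] [530. 116. 121.] 746.0
gallipot 0.71 [302, 144, 336, 178] [392. 100.   7.] 746.0
spanner 0.86 [176, 144, 205, 197] [ 416. -168.    5.] 746.0
spanner 0.35 [331, 157, 347, 199] [529. 117. 127.] 746.0
jar 0.94 [155, 244, 194, 290] [ 676. -155.   78.] 746.0
drum 0.84 [275, 232, 364, 343] [729.  74. 120.] 746.0
drum 0.7 [105, 193, 380, 247] [562. -52.  42.] 746.0
manifold 0.56 [105, 193, 381, 248] [564. -50.  45.] 746.0
```

View pics/top.png

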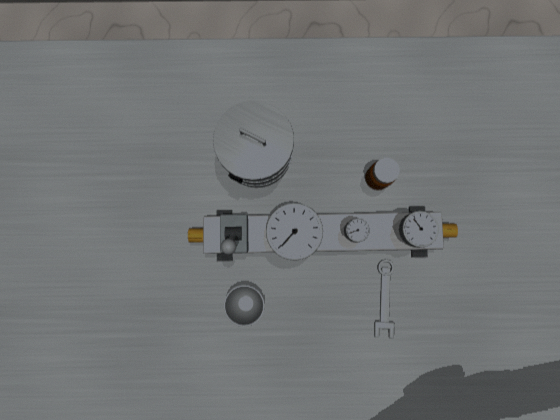

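View pics/scene.png

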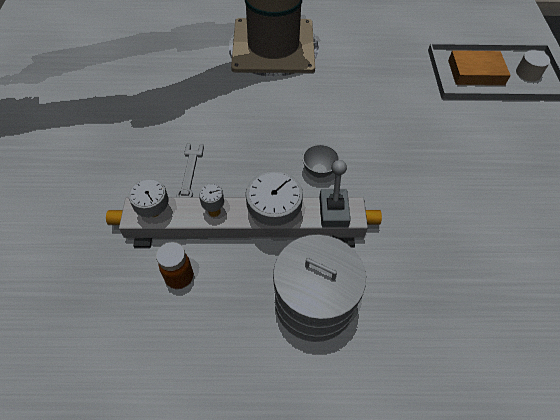

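```bash
python3 - <<'E'
from h import *
g={"L":(545,3,50),"S":(545,-103,21),"M":(548,-207,32)}
for n in("top","scene"):
    W=np.load(n+".npy");X,Y,Z=W[...,0],W[...,1],W[...,2]
    for k,(x,y,r) in g.items():
        m=(abs(Z-105)<7)&(np.hypot(X-x,Y-y)<r+18)
        p=W[m];c,rad=cv2.minEnclosingCircle(p[:,:2].astype(np.float32))
        print(n,k,p.mean(0).round(1),np.median(p[:,2]).round(1),np.round(c,1),round(rad,1))
    m=(Z>100)&(Z<170)&(np.hypot(X-530,Y-112)<45);p=W[m];print("lever",len(p))
    for z in range(100,165,8):
        q=p[(p[:,2]>=z)&(p[:,2]<z+8)]
        if len(q):print(z,len(q),q.mean(0).round(1),q.min(0).round(),q.max(0).round())
    m=(abs(Z-70)<5)&(np.hypot(X-540,Y-112)<60);print("block",W[m].mean(0),W[m].min(0),W[m].max(0))
    m=(abs(Z-45)<5)&(abs(X-545)<70);p=W[m];print("bar",cv2.minAreaRect(p[:,:2].astype(np.float32)))
    m=(Z>110)&(X>620)&(Z<165)&(abs(Y-76)<120);print("drum",cv2.minEnclosingCircle(W[m][:,:2].astype(np.float32)),W[m][:,2].max())
# gauge dial ellipse centres via triangulation of pixels
T=[]
E
```

```text
top L [540.8   5.1 105. ] 105.0 [541.3   4.8] 49.9
top S [ 541.7 -104.2  104.8] 105.0 [ 542.3 -104.9] 21.0
top M [ 542.6 -213.6  105. ] 105.0 [ 542.8 -214.5] 31.9
lever 211
100 8 [532.7 113.9 103.8] [531. 111. 100.] [534. 118. 108.]
108 7 [529.4 112.8 112.3] [527. 110. 110.] [530. 117. 115.]
116 1 [528.5 113.1 116.4] [529. 113. 116.] [529. 113. 116.]
140 37 [514.  111.  146.1] [503. 103. 141.] [527. 126. 148.]
148 147 [515.5 114.4 152.1] [505. 104. 148.] [527. 126. 156.]
156 11 [514.3 115.4 156.6] [509. 113. 156.] [517. 120. 158.]
block [545.76825577 111.66338879  69.5153051 ] [506.52500406  89.7306355   65.00699801] [574.26439261 139.02603423  74.9040192 ]
bar ((541.664306640625, -50.33282470703125), (70.03370666503906, 506.2331237792969), 0.4407636523246765)
drum ((699.3638305664062, 76.33966827392578), 73.38117218017578) 147.3889388359995
scene L [547.8   5.7 103.7] 103.8 [544.3   5. ] 50.4
scene S [ 547.8 -103.7  103.5] 103.7 [ 545.7 -104.5] 21.5
scene M [ 548.9 -212.9  103.6] 103.7 [ 546.5 -215. ] 32.9
lever 275
100 23 [533.7 114.5 104.2] [528. 111. 101.] [537. 120. 107.]
108 20 [532.3 114.6 111.6] [529. 111. 108.] [536. 119. 116.]
116 26 [529.4 115.3 119.9] [526. 111. 117.] [533. 120. 124.]
124 21 [526.8 114.9 127.7] [524. 110. 124.] [531. 119. 132.]
132 15 [527.5 111.9 137.8] [518. 103. 132.] [531. 122. 140.]
140 61 [526.6 113.5 144.7] [515. 102. 140.] [533. 127. 148.]
148 109 [520.7 115.  151.3] [509. 105. 148.] [531. 125. 155.]
block [548.64594968 114.61065433  68.57393749] [508.1212158   90.20605071  65.01487978] [579.36328454 140.73873066  74.97423606]
bar ((545.556884765625, -51.12535095214844), (72.67459869384766, 500.01727294921875), 0.42729127407073975)
drum ((703.4965209960938, 76.28511810302734), 72.81096649169922) 146.06678383081862
```

The top view shows, left to right: lever ball (229,245), large gauge (294,231), small (357,230) and medium (420,229), with the drum and jar beyond the bar and the gallipot and spanner nearer the robot. The scene view agrees. From the two views, large is at about (543,5), small at (544,-105), and the ball at (517,115,142), with glass at z≈105. I'm moving towards the large gauge at a safe height.

```bash
python3 -m handwheel '[{"delta_pos":[1.4,2.5,0],"yaw":-0.0276},{"delta_pos":[1.4,2.5,0],"yaw":-0.0276},{"delta_pos":[1.4,2.5,0],"yaw":-0.0276},{"delta_pos":[1.4,2.5,0],"yaw":-0.0276},{"delta_pos":[1.4,2.5,0],"yaw":-0.0276},{"delta_pos":[1.4,2.5,0],"yaw":-0.0276},{"delta_pos":[1.4,2.5,0],"yaw":-0.0276},{"delta_pos":[1.4,2.5,0],"yaw":-0.0276},{"delta_pos":[1.4,2.5,0],"yaw":-0.0276},{"delta_pos":[1.4,2.5,0],"yaw":-0.0276}]' -1
python3 -m handwheel '[{"delta_pos":[1.5,2.5,0],"yaw":0},{"delta_pos":[1.5,2.5,0],"yaw":0},{"delta_pos":[1.5,2.5,0],"yaw":0},{"delta_pos":[1.5,2.5,0],"yaw":0},{"delta_pos":[1.5,2.5,0],"yaw":0},{"delta_pos":[1.5,2.5,0],"yaw":0},{"delta_pos":[1.5,2.5,0],"yaw":0},{"delta_pos":[1.5,2.5,0],"yaw":0},{"delta_pos":[1.5,2.5,0],"yaw":0},{"delta_pos":[1.5,2.5,0],"yaw":0}]'
```

```text
clock: 1.98
eef_pos: [317.6, -374.3, 250.2]
tool_rot: [3.141, -0.0, -0.002]
force: [-0.1, -0.4, -0.7]
width: 0.3
gripper_force: 0.0
clock: 2.82
eef_pos: [467.7, -124.2, 250.3]
tool_rot: [3.141, -0.001, -0.0]
force: [0.5, 0.0, 0.2]
width: -0.4
gripper_force: 0.0
```

```bash
python3 -m handwheel '[{"delta_pos":[1.5,2.6,0],"yaw":0},{"delta_pos":[1.5,2.6,0],"yaw":0},{"delta_pos":[1.5,2.6,0],"yaw":0},{"delta_pos":[1.5,2.6,0],"yaw":0},{"delta_pos":[1.5,2.5,0],"yaw":0},{"delta_pos":[0,0,-2],"yaw":0},{"delta_pos":[0,0,-2],"yaw":0},{"delta_pos":[0,0,-2],"yaw":0},{"delta_pos":[0,0,0],"yaw":0},{"delta_pos":[0,0,0],"yaw":0}]'
python3 - <<'E'
from h import *
s=status.read_state();print(s["eef_pos"])
for n in("scene",):
    im=get_image(n);W=world(im);c=im["color"][110:270,190:400,::-1];cv2.imwrite("pics/s2.png",cv2.resize(c,None,fx=3.5,fy=3.5))
    X,Y,Z=W[...,0],W[...,1],W[...,2]
    m=(Z>125)&(Z<330)&(np.hypot(X-543,Y-5)<70);p=W[m]
    for z in range(125,330,8):
        q=p[(p[:,2]>=z)&(p[:,2]<z+8)]
        if len(q):print(z,len(q),q.mean(0).round(1),q.min(0).round(),q.max(0).round())
w=get_image("wrist");cv2.imwrite("pics/w2.png",w["color"][...,::-1]);print(w["hand_eye"],w["fx"],w["cx"],w["cy"])
E
```

```text
clock: 3.65
eef_pos: [541.5, 3.5, 189.6]
tool_rot: [3.141, 0.002, -0.0]
force: [-0.4, 0.1, 1.0]
width: -0.1
gripper_force: 0.0
[541.48960483   3.53352719 189.55516698]
173 41 [552.2   3.8 177.9] [548.  -9. 174.] [555.  15. 181.]
181 52 [551.5   4.2 184.8] [547.  -8. 181.] [555.  17. 189.]
189 56 [551.4   4.3 192.8] [547.  -8. 189.] [555.  17. 197.]
197 53 [551.6   4.1 200.5] [542. -10. 197.] [556.  17. 205.]
205 67 [550.2   4.8 209.1] [533. -16. 205.] [557.  23. 213.]
213 140 [551.7   4.2 217.4] [534. -28. 213.] [557.  37. 221.]
221 314 [547.3   4.2 225.2] [530. -35. 221.] [557.  43. 229.]
229 163 [549.6   4.  233.3] [531. -42. 229.] [560.  50. 237.]
237 242 [551.1   4.6 241.4] [530. -47. 237.] [561.  57. 245.]
245 209 [555.1   4.1 249. ] [544. -55. 245.] [562.  62. 253.]
253 344 [552.5   4.3 257.3] [530. -57. 253.] [561.  66. 261.]
261 400 [549.8   4.7 264.4] [531. -56. 261.] [565.  65. 269.]
269 295 [554.4   3.8 273. ] [537. -46. 269.] [564.  53. 277.]
277 141 [551.6   3.3 280.4] [537. -37. 277.] [563.  46. 285.]
285 52 [550.7   6.5 287.8] [537. -34. 285.] [555.  44. 292.]
293 46 [568.5   3.8 299.3] [547. -33. 293.] [580.  41. 301.]
301 213 [572.9   4.6 304.9] [548. -33. 301.] [582.  41. 309.]
309 242 [573.2   4.6 312.9] [550. -32. 309.] [582.  40. 317.]
317 244 [573.    4.8 321. ] [546. -32. 317.] [582.  42. 325.]
325 157 [572.8   2.8 327.5] [548. -33. 325.] [583.  41. 330.]
[[-2.85154216e-05  9.47435513e-01  3.19946790e-01  8.22787036e+01]
 [ 9.99999991e-01  6.98760671e-05 -1.17793481e-04 -1.50968667e+00]
 [-1.33958350e-04  3.19946784e-01 -9.47435506e-01 -1.23456900e+02]
 [ 0.00000000e+00  0.00000000e+00  0.00000000e+00  1.00000000e+00]] 325.19226210127806 283.4242295764995 207.24421162812914
```

View pics/s2.png

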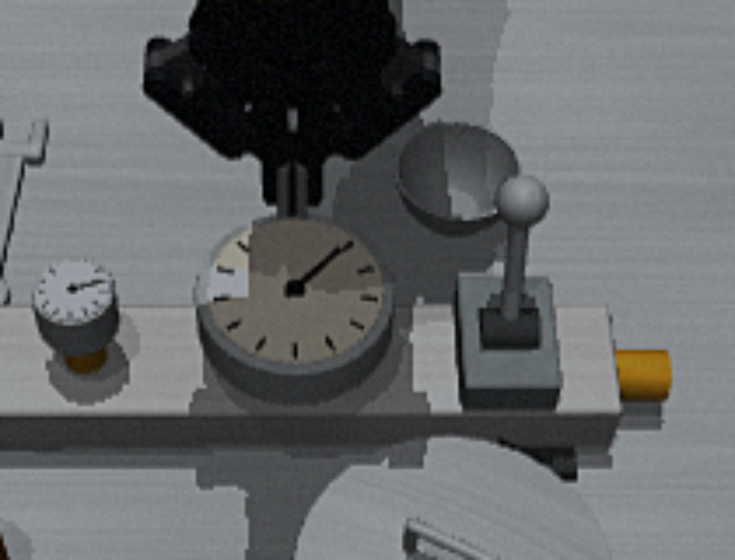

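View pics/w2.png

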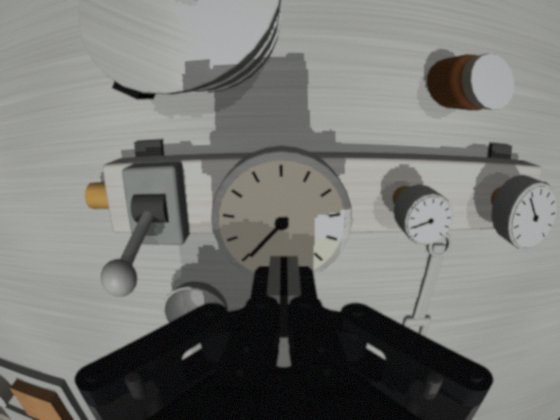

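The scene crop shows the shut fingertips just above the large gauge, at z≈172, so they sit about 18 mm below the TCP. In the wrist view the dial's middle is at (282,223), which puts the gauge at about (542,6) and agrees. Next I lower to 25 mm above the glass and hold.

```bash
python3 -m handwheel '[{"delta_pos":[0.1,0.2,-1],"yaw":0},{"delta_pos":[0,0,-1],"yaw":0},{"delta_pos":[0,0,-1],"yaw":0},{"delta_pos":[0,0,-1.1],"yaw":0},{"delta_pos":[0,0,0],"yaw":0},{"delta_pos":[0,0,0],"yaw":0},{"delta_pos":[0,0,0],"yaw":0},{"delta_pos":[0,0,0],"yaw":0},{"delta_pos":[0,0,0],"yaw":0},{"delta_pos":[0,0,0],"yaw":0}]'
for i in 1 2 3; do python3 -m handwheel '[{"delta_pos":[0,0,0],"yaw":0},{"delta_pos":[0,0,0],"yaw":0},{"delta_pos":[0,0,0],"yaw":0},{"delta_pos":[0,0,0],"yaw":0},{"delta_pos":[0,0,0],"yaw":0},{"delta_pos":[0,0,0],"yaw":0},{"delta_pos":[0,0,0],"yaw":0},{"delta_pos":[0,0,0],"yaw":0},{"delta_pos":[0,0,0],"yaw":0},{"delta_pos":[0,0,0],"yaw":0}]' | head -2; done
```

```text
clock: 4.58
eef_pos: [543.3, 5.6, 149.4]
tool_rot: [-3.142, -0.001, -0.0]
force: [-0.4, 0.7, -0.2]
width: 0.0
gripper_force: 0.0
clock: 5.42
eef_pos: [543.0, 5.6, 149.0]
clock: 6.25
eef_pos: [543.0, 5.5, 149.0]
clock: 7.08
eef_pos: [543.0, 5.6, 149.0]
```

Held for over 2 s. Now up, over to the robot's side of the ball, and down.

```bash
python3 -m handwheel '[{"delta_pos":[0,0,2],"yaw":0},{"delta_pos":[0,0,2],"yaw":0},{"delta_pos":[0,0,2],"yaw":0},{"delta_pos":[-2.5,0,0],"yaw":0},{"delta_pos":[-2.5,0.9,0],"yaw":0},{"delta_pos":[-2.5,2.5,0],"yaw":0},{"delta_pos":[0,2.5,0],"yaw":0},{"delta_pos":[0,2.5,0],"yaw":0},{"delta_pos":[0,2.5,0],"yaw":0},{"delta_pos":[0,0,0],"yaw":0}]'
python3 -m handwheel '[{"delta_pos":[0,0,-2],"yaw":0},{"delta_pos":[0,0,-2],"yaw":0},{"delta_pos":[0,0,-2],"yaw":0},{"delta_pos":[0,0,-0.6],"yaw":0},{"delta_pos":[0,0,0],"yaw":0},{"delta_pos":[1,0,0],"yaw":0},{"delta_pos":[1,0,0],"yaw":0},{"delta_pos":[1,0,0],"yaw":0},{"delta_pos":[0,0,0],"yaw":0}]'
```

```text
clock: 7.92
eef_pos: [468.0, 120.4, 209.3]
tool_rot: [-3.138, -0.001, 0.007]
force: [-0.0, 0.4, -0.3]
width: 0.1
gripper_force: 0.0
clock: 8.67
eef_pos: [500.7, 114.5, 144.3]
tool_rot: [-3.141, -0.004, -0.001]
force: [1.4, 0.1, 0.2]
width: 0.0
gripper_force: 0.0
```

```bash
python3 -m handwheel '[{"delta_pos":[0.7,0,0],"yaw":0},{"delta_pos":[0.7,0,0],"yaw":0},{"delta_pos":[0.7,0,0],"yaw":0},{"delta_pos":[0.7,0,0],"yaw":0},{"delta_pos":[0.7,0,0],"yaw":0},{"delta_pos":[0,0,0],"yaw":0}]'
python3 - <<'E'
from h import *
im=get_image("scene");c=im["color"][110:270,190:400,::-1];cv2.imwrite("pics/s3.png",cv2.resize(c,None,fx=3.5,fy=3.5))
E
```

```text
clock: 9.17
eef_pos: [535.1, 114.6, 143.1]
tool_rot: [-3.141, -0.002, -0.001]
force: [0.2, -0.3, 0.4]
width: -0.2
gripper_force: 0.0
```

View pics/s3.png

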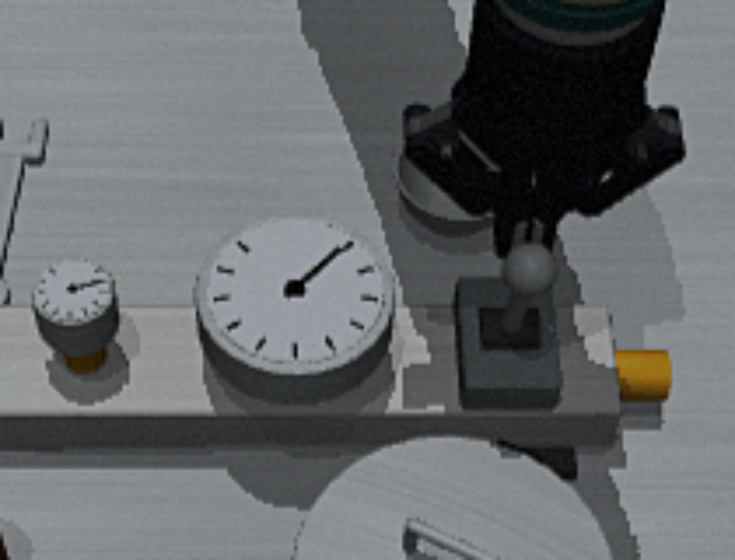

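The crop shows the fingers behind the ball, now at (528,268), and the lever already past upright. I keep pushing to the stop.

```bash
python3 -m handwheel '[{"delta_pos":[0.6,0,0],"yaw":0},{"delta_pos":[0.6,0,0],"yaw":0},{"delta_pos":[0.6,0,0],"yaw":0},{"delta_pos":[0,0,0],"yaw":0}]'
for i in 1 2 ; do python3 -m handwheel '[{"delta_pos":[0.2,0,0],"yaw":0},{"delta_pos":[0,0,0],"yaw":0}]'|sed -n '2p;4p'; done
```

```text
clock: 9.55
eef_pos: [552.6, 114.5, 143.0]
tool_rot: [-3.141, -0.002, -0.001]
force: [0.1, 0.1, -0.5]
width: -0.3
gripper_force: 0.0
eef_pos: [553.3, 114.5, 143.0]
force: [-0.1, 0.1, -0.2]
eef_pos: [555.0, 114.5, 143.0]
force: [-1.1, 0.3, -1.0]
```

```bash
for i in 1 2 ; do python3 -m handwheel '[{"delta_pos":[0.2,0,0],"yaw":0},{"delta_pos":[0,0,0],"yaw":0}]'|sed -n '2p;4p'; done
```

```text
eef_pos: [556.5, 114.6, 142.9]
force: [-2.5, -0.4, -0.7]
eef_pos: [556.8, 114.5, 142.7]
force: [-6.4, 0.2, 3.3]
```

```bash
for i in 1 2 ; do python3 -m handwheel '[{"delta_pos":[0.2,0,0],"yaw":0},{"delta_pos":[0,0,0],"yaw":0},{"delta_pos":[0,0,0],"yaw":0}]'|sed -n '2p;4p'; done
```

```text
eef_pos: [556.9, 114.5, 142.7]
force: [-10.1, -0.1, 7.0]
eef_pos: [557.1, 114.5, 142.6]
force: [-13.4, -0.5, 9.5]
```

The position no longer advances while the force climbs to about 16 N, so the lever is on its stop. I back off, check it, and go to the small gauge.

```bash
python3 -m handwheel '[{"delta_pos":[-1,0,0],"yaw":0},{"delta_pos":[-2,0,0],"yaw":0},{"delta_pos":[-2,0,0],"yaw":0},{"delta_pos":[0,0,2],"yaw":0},{"delta_pos":[0,0,2],"yaw":0},{"delta_pos":[0,0,2],"yaw":0},{"delta_pos":[0,-1,0],"yaw":0},{"delta_pos":[0,-2,0],"yaw":0},{"delta_pos":[0,-2.5,0],"yaw":0},{"delta_pos":[0,-2.5,0],"yaw":0}]'
python3 -m handwheel '[{"delta_pos":[0.5,-2.5,0],"yaw":0},{"delta_pos":[0.5,-2.5,0],"yaw":0},{"delta_pos":[0.5,-2.5,0],"yaw":0},{"delta_pos":[0.5,-2.5,0],"yaw":0},{"delta_pos":[0.5,-2,0],"yaw":0},{"delta_pos":[0.5,-2,0],"yaw":0},{"delta_pos":[0,0,-1],"yaw":0},{"delta_pos":[0,0,0],"yaw":0},{"delta_pos":[0,0,0],"yaw":0}]'
python3 - <<'E'
from h import *
print(status.read_state()["eef_pos"])
im=get_image("scene");W=world(im);c=im["color"][110:310,110:400,::-1];cv2.imwrite("pics/s4.png",cv2.resize(c,None,fx=2.7,fy=2.7))
X,Y,Z=W[...,0],W[...,1],W[...,2];p=W[(Z>100)&(Z<160)&(np.hypot(X-575,Y-115)<35)]
for z in range(100,160,8):
    q=p[(p[:,2]>=z)&(p[:,2]<z+8)]
    if len(q):print(z,len(q),q.mean(0).round(1),q.min(0).round(),q.max(0).round())
w=get_image("wrist");cv2.imwrite("pics/w4.png",w["color"][...,::-1])
E
```

```text
clock: 11.55
eef_pos: [513.6, 33.8, 203.1]
tool_rot: [3.142, -0.002, 0.001]
force: [0.4, 0.3, -0.4]
width: 0.2
gripper_force: 0.0
clock: 12.3
eef_pos: [542.5, -104.8, 192.2]
tool_rot: [-3.141, 0.002, -0.0]
force: [0.1, -0.1, -0.2]
width: -0.3
gripper_force: 0.0
[ 542.45091302 -104.79025357  192.18582142]
124 4 [591.2 116.2 130.7] [590. 110. 129.] [593. 124. 131.]
132 51 [590.  114.1 137.1] [574. 104. 132.] [596. 128. 140.]
140 126 [585.3 115.  144.4] [571. 103. 140.] [594. 127. 148.]
148 17 [581.  115.9 148.9] [577. 111. 148.] [585. 120. 150.]
```

View pics/s4.png

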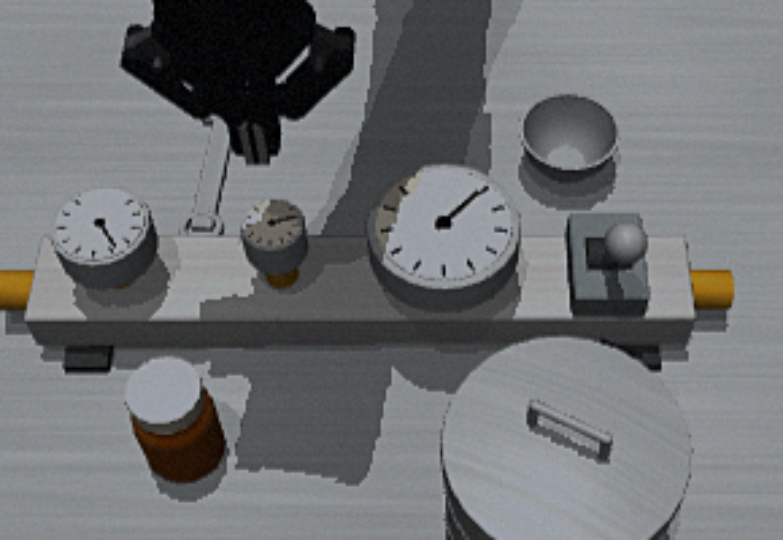

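View pics/w4.png

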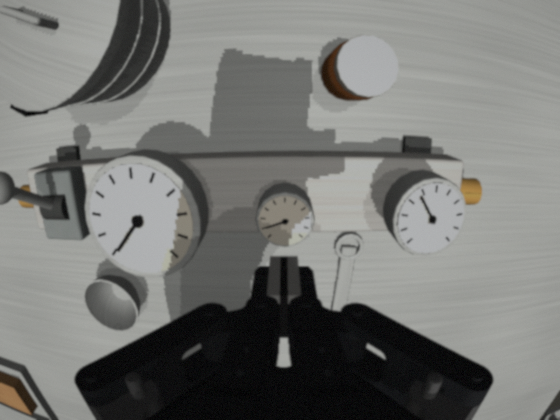

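The lever ball is over towards the drum, at (626,240) in the crop. Measured, it is at about (581,115,137), which is the full-over position, and the bystanders are unmoved. In the wrist view the small dial's middle is at (285,221), giving (543.5,-104.4), so I lower and hold.

```bash
python3 -m handwheel '[{"delta_pos":[0.1,0,-1],"yaw":0},{"delta_pos":[0,0,-1],"yaw":0},{"delta_pos":[0,0,-1],"yaw":0},{"delta_pos":[0,0,-1.3],"yaw":0},{"delta_pos":[0,0,0],"yaw":0},{"delta_pos":[0,0,0],"yaw":0},{"delta_pos":[0,0,0],"yaw":0},{"delta_pos":[0,0,0],"yaw":0},{"delta_pos":[0,0,0],"yaw":0},{"delta_pos":[0,0,0],"yaw":0}]'
for i in 1 2 3; do python3 -m handwheel '[{"delta_pos":[0,0,0],"yaw":0},{"delta_pos":[0,0,0],"yaw":0},{"delta_pos":[0,0,0],"yaw":0},{"delta_pos":[0,0,0],"yaw":0},{"delta_pos":[0,0,0],"yaw":0},{"delta_pos":[0,0,0],"yaw":0},{"delta_pos":[0,0,0],"yaw":0},{"delta_pos":[0,0,0],"yaw":0},{"delta_pos":[0,0,0],"yaw":0},{"delta_pos":[0,0,0],"yaw":0}]' | head -2; done
```

```text
clock: 13.23
eef_pos: [544.4, -105.5, 150.5]
tool_rot: [3.141, -0.001, -0.0]
force: [0.1, -0.2, 0.5]
width: 0.2
gripper_force: 0.0
clock: 14.07
eef_pos: [544.0, -105.5, 150.0]
clock: 14.9
eef_pos: [544.0, -105.4, 150.0]
clock: 15.73
eef_pos: [544.0, -105.4, 150.0]
```

```bash
python3 -c "
from cell import ctrl
print(ctrl.finish_job())"
```

```text
the job is handed in; nothing more can be done
None
```

The changeover is done and handed in at about 16 s: I pointed at the large gauge for over 2 s, pushed the lever to its stop, then pointed at the small gauge for over 2 s and finished there, about 26 mm above its glass, with no contact with any gauge or loose thing seen.

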